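# Snap the back cover onto a display housing and keep it pressed

## Task

Pick up the white clip-on back cover from its pink cradle, fit it over the open black display housing in the aluminium nest and press it down past the snap of the orange catches until it is fully home, flush on the rim all round. Finish while still pressing it down firmly on the housing (do not let up or let go), and leave the other things on the bench where they are.

Things in the scene. Friction and masses are not known exactly. Their poses are not given: they have to be found in the camera images.
- cover_grip (a point): Centre of the red upright grip rib on top of the loose white cover: rib 12 (x) x 50 (y) mm, 20 mm high. The point is 14 mm above the underside of the cover's plate and 10 mm above the plate's top face; z up, y along the rib and the cover's long side. At the start the cover lies level on its cradle, its underside 28 mm above the table.
- housing_rim (a point): Centre of the open mouth of the black display housing, at rim height, 38 mm above the table; z up, y along the long side. Outside 78 (x) x 118 (y) mm, walls 4 mm, inside 22 mm deep. Fully home, the cover's plate lies flush on this rim (cover_grip 14 mm above this point), long side along y, either way round; about 2 mm play sideways.
- cover: The white clip-on back cover, about 70 g, origin mid underside of its plate (78 x, 118 y, 4 mm thick), axes as cover_grip; the same after a half turn. Below: a locating strip along each long side, 10.5 mm deep, outer face 33 mm from the middle; at each short end a snap tab 19 mm deep with a barb, sloped below as a lead-in.
- housing: Housing with its aluminium nest (130 x 170 x 12 mm), fixed; origin mid underside on the table. An orange sprung catch juts in from each short wall, 2 mm below the rim. The barbs meet them with the plate 11 mm above the rim; resistance grows to about 9 to 14 N at 5 mm, then drops suddenly as they snap over the barbs; the plate then lands on the rim.
- cradle: Pink cradle fixed to the table, a base 100 x 150 x 6 mm with a block in the middle, 28 mm high in all, on which the cover lies; origin at the middle of its underside.
- vial: Bystander: small amber jar with a blue cap, diameter 26, 55 high mm; to be left alone.
- cleaner: Bystander: white bottle with a red cap, diameter 60, 170 high mm; to be left alone.
- tape: Bystander: yellow tape ring lying flat, outer diameter 90, 22 high mm; to be left alone.
- driver: Bystander: screwdriver lying flat; to be left alone.
- frame: Bystander: spare black bezel frame lying flat, 100 x 140 x 8 mm; to be left alone.
- swabs: Bystander: black cup of cleaning swabs, diameter 68, cup 90 high, swabs up to 145 mm; to be left alone.

How it is judged:
By the outcome, as a careful person would: the job done as asked, in the order asked, and still so for the second after the job is handed in, while the arm keeps its last pose, push and grip.
It also fails if it takes over 48 s, if anything falls off the work surface, if the arm or the gripper's body presses on something with over 40 N, if the wrist force passes 120 N, or if a joint passes its speed limit or range.

## Robot

A 7-joint arm with a two-finger parallel gripper is mounted at the origin on the work surface. World frame = base frame: x ahead of the robot, y to its left, z up, the work surface at z = 0. Lengths are in mm, angles in degrees, forces in N, time in s.
With the tool pointing down it reaches from about 350 to 900 mm from the base axis. Payload 7.2 kg.
Tool frame: the origin (TCP) lies midway between the tips of the shut fingers; the grasp point (between the pads) lies 19 mm behind it (arm.grasp_offset is the distance from the TCP to the grasp point, in mm); z points along the fingers, y is the direction in which the jaws open and shut (so a half turn about z gives the same grasp; the last joint's range is limited). The gripper opens to 88 mm and grips with 3 to 60 N. Pads are 20 mm wide; open, the fingers measure 115 mm over their backs; the gripper's body (75 mm by 178 mm) begins 61 mm behind the grasp point.
Start: joints at [70.004, 23.554, -0.728, 91.456, 0.321, 64.991, -4.71], TCP at [173.191, -600.528, 222.653] pointing down, gripper open.
Joint ranges: [-169.25, 169.25], [-16.82, 113.86], [-84.01, 82.57], [7.8, 145.47], [-59.2, 239.2], [7.22, 106.19], [-163.78, 163.78]. Speed limits (degrees/s): [136.94, 136.94, 172.46, 172.46, 180, 180, 180].

## Interface

Orientations are given as a 3x3 rotation matrix whose columns are the frame's x, y, z axes.
In Python, from plant import arm, imaging gives the robot as it stands.
- The arm moves only by the tool drive_tool, never from a script. Its argument "deltas" is a list that holds one entry, the list of rows, each a list of 6 numbers: the shift along the tool's x, y, z in m, then the turn, a rotation vector about the tool's x, y, z in rad. A call has 1 to 8 rows; each row shifts and turns the pose as measured when the row begins, along the tool's axes as they then stand; what a row does not reach is not made up. A row lasts 1/8 s, in which the tool goes at most 62.5 mm and 10.7 degrees, less where a joint would pass 70% of its speed; a pose out of reach is approached as far as the arm can. A call is refused whole if a number of a shift passes 0.0625 or a number of a turn 0.188, either way. A call with a gripper value outside its range is refused whole. "grip" is the finger opening in m, from 0 to 0.0878, set as the call begins (left out, the last holds). The fingers move at their own pace and stop on an object; "squeeze" is the grip in N (left out, the last holds). Time passes only in rows, so rows that do not move let the fingers close. It gives the time, the measured TCP pose, the force and the opening at its end, in the units of the state.
- arm.get_state(): the state, without advancing time (a new reading comes with each control period).
- imaging.snapshot(name): name is "side" or "top"; returns the picture (384x512x3 uint8, red, green, blue); there is no depth.
- imaging.camera_info(name): a dict with "fx", "fy", "cx", "cy" (pixels), "R" (3x3) and "t" (3): a world point X has camera coordinates R X + t. Camera axes: x right, y down, z forward; pixel columns grow to the right and rows downward; lengths in mm; the calibration is good to about 2 mm. A picture is of the moment at which its call begins. camera_info takes no time and is no camera call.
- arm.job_done(): hands the job in, once; it reports no verdict.
Trained networks look in the newest picture that a camera, given by its name, has taken for a name from the list of things; names that differ only in an ending like _2 or _b are one class to them, and where a whole thing is asked for, a point or a joint stands for the part that bears it (a point fixed in the world has none). Each returns a list of dicts, best first, with "p" (0 to 1); they miss things now and then, are a little off and sometimes report something else, mostly with a low value. They report only what shows in the picture. A call takes as long as a camera call.
- imaging.regions_of(camera, target): "mask" (384x512 bool, what is visible of it) and "bbox" ([left, top, width, height] in pixels, round what is visible of it).
- imaging.pinpoint(camera, target): "centre" ([column, row] in pixels: a listed point, or the origin of a listed thing).
The state is a dict: "t": time; "qpos": joint angles; "joint_velocities": joint speeds; "tau": joint torques, N m; "tcp_pos": TCP position; "tcp_rot": TCP orientation; "wrist_force": force on the tool from outside, world axes, zero at the start; "torque": the same for the moment, N m; "opening": finger opening in mm.
Only numpy, scipy, OpenCV 4.12 (cv2) and the standard library are available. Lean on these libraries where they do the work, as an engineer would, in place of code of your own. Each camera call takes 0.05 s, during which the arm holds its last target. There are 200 camera calls.

## Working session

There is one attempt and no reset: what is moved stays moved. The work goes in short steps, Python scripts to look and compute and a tool call to move; the robot and the scene stay as the last step left them, time stands still between calls to the robot, and variables do not carry over. Pictures are saved under pics/ and viewed, about 8 in all and at most 12, crops included, and the job is handed in when it is done.

Besides the shell and the picture viewer there is one more tool, called as name(argument=value, ...), one argument or row to a line, values as JSON. drive_tool: Moves the arm, as the interface text tells. Its arguments: {"type":"object","properties":{"deltas":{"type":"array"},"grip":{"type":"number"},"squeeze":{"type":"number"}},"required":["deltas"]}

```bash
mkdir -p pics; cat > h.py <<'E'
import numpy as np, cv2
from plant import arm, imaging
def snap(n,f):
    im=imaging.snapshot(n); cv2.imwrite('pics/'+f,im[:,:,::-1]); return im
def ray(n,uv):
    c=imaging.camera_info(n); R=np.array(c['R']);t=np.array(c['t'])
    d=R.T@np.array([(uv[0]-c['cx'])/c['fx'],(uv[1]-c['cy'])/c['fy'],1]); return -R.T@t,d/np.linalg.norm(d)
def proj(n,X):
    c=imaging.camera_info(n); p=np.array(c['R'])@np.array(X)+np.array(c['t']); return np.array([c['fx']*p[0]/p[2]+c['cx'],c['fy']*p[1]/p[2]+c['cy']])
def tri(a,b):
    (o1,d1),(o2,d2)=ray('top',a),ray('side',b)
    s=np.linalg.lstsq(np.c_[d1,-d2],o2-o1,rcond=None)[0]
    p,q=o1+s[0]*d1,o2+s[1]*d2; return (p+q)/2,np.linalg.norm(p-q)
def atz(n,uv,z):
    o,d=ray(n,uv); return o+d*(z-o[2])/d[2]
E
python3 - <<'E'
from h import *
a=snap('top','t0.png'); b=snap('side','s0.png')
for k in ['cover_grip','housing_rim','cover','housing','cradle']:
    P=imaging.pinpoint('top',k);S=imaging.pinpoint('side',k)
    print(k,[(np.round(x['centre'],1),round(x['p'],2)) for x in P[:2]],[(np.round(x['centre'],1),round(x['p'],2)) for x in S[:2]])
    if P and S: print(tri(P[0]['centre'],S[0]['centre']))
for n in('top','side'): print(n,ray(n,(256,192)))
s=arm.get_state();print(s['t'],np.round(s['tcp_rot'],3),s['wrist_force'],s['opening'])
E
```

```text
cover_grip [(array([271.3, 231.7]), 0.81)] [(array([291.1, 195.7]), 0.55)]
(array([ 521.40445241, -137.18838254,   49.74349504]), np.float64(5.8221056374235935))
housing_rim [(array([158.8, 216.9]), 0.89)] [(array([238., 258.]), 0.78)]
(array([518.58880968, 156.46319235,  32.78607716]), np.float64(5.43361731903731))
cover [(array([329.8, 158.1]), 0.64)] [(array([286. , 199.6]), 0.95), (array([286. , 197.6]), 0.18)]
(array([ 689.94686935, -292.66823311,  -62.81550326]), np.float64(173.1321943164762))
housing [(array([158.3, 217.1]), 0.93)] [(array([237.7, 264.5]), 0.86), (array([249.2, 228.7]), 0.22)]
(array([518.09195661, 161.51167823,  16.94624845]), np.float64(2.740641220542166))
cradle [(array([271.9, 235.4]), 0.92)] [(array([292.4, 205.8]), 0.92)]
(array([ 516.45218579, -141.5870585 ,   14.02000462]), np.float64(4.608474251566098))
top (array([431.53984083, -96.75427335, 933.53735756]), array([ 0.20694887,  0.01644384, -0.97821356]))
side (array([ 96.15796448, 866.626444  , 725.61782151]), array([ 0.40181729, -0.75183239, -0.52277234]))
0.6 [[ 0.961  0.277  0.   ]
 [ 0.277 -0.961  0.   ]
 [ 0.     0.    -1.   ]] [-0.1119359  -0.02961815  0.11754072] 87.84199421900553
```

View pics/t0.png

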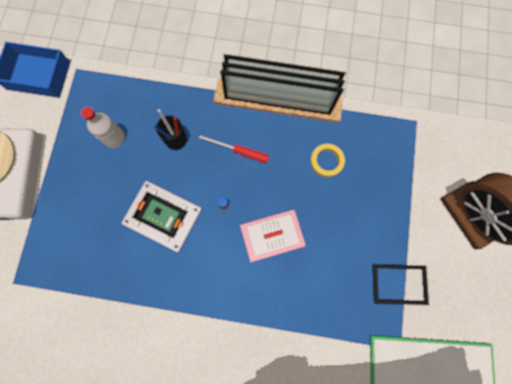

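View pics/s0.png

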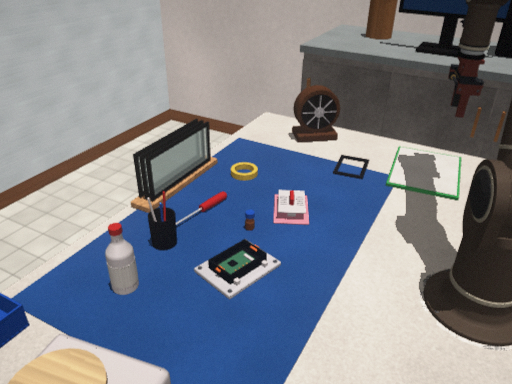

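```bash
cat > seg.py <<'E'
from h import *
a=cv2.imread('pics/t0.png');b=cv2.imread('pics/s0.png')
def c(im,x,y,w,h): return cv2.resize(im[y:y+h,x:x+w],(400,300),interpolation=cv2.INTER_CUBIC)
cv2.imwrite('pics/crops.png',np.vstack([np.hstack([c(a,232,204,80,60),c(a,120,186,80,60)]),np.hstack([c(b,252,175,80,60),c(b,190,235,96,72)])]))
E
python3 seg.py
python3 - <<'E'
from h import *
for n,f in(('top','t0'),('side','s0')):
    im=cv2.imread(f'pics/{f}.png'); hsv=cv2.cvtColor(im,cv2.COLOR_BGR2HSV)
    for nm,k,zs in(('cover','cover',32),('cradle','cradle',6),('housing','housing',12)):
        r=imaging.regions_of(n,k)
        for q in r[:1]:
            m=q['mask']; print(n,nm,q['p'],q['bbox'],m.sum())
            ys,xs=np.nonzero(m); P=np.array([atz(n,(x,y),zs)[:2] for x,y in zip(xs,ys)],np.float32)
            print('   rect',cv2.minAreaRect(P))
            x0,y0,w,h=[int(v) for v in q['bbox']]
            H=hsv[y0:y0+h,x0:x0+w]
            if nm=='cover': mm=((H[...,0]<6)|(H[...,0]>174))&(H[...,1]>150)
            elif nm=='housing': mm=(H[...,0]>6)&(H[...,0]<24)&(H[...,1]>130)&(H[...,2]>90)
            else: continue
            nl,L,st,ce=cv2.connectedComponentsWithStats(mm.astype(np.uint8))
            for i in range(1,nl):
                if st[i,4]>2: print('   comp',st[i,4],ce[i]+[x0,y0],st[i,2:4], atz(n,ce[i]+[x0,y0],{'cover':52,'housing':36}[nm]))
E
```

```text
top cover 0.83 [247.1, 213.9, 50.8, 38.7] 1353
   rect ((519.8346557617188, -142.40829467773438), (76.85906219482422, 117.79398345947266), 25.11568832397461)
   comp 46 [272.91304348 233.76086957] [17  7] [ 519.49096737 -140.88120654   52.        ]
top cradle 0.87 [246.6, 209.8, 58.1, 52.6] 503
   rect ((519.9412231445312, -144.36837768554688), (99.3956069946289, 148.7892608642578), 25.113414764404297)
top housing 0.88 [118.4, 179.1, 82.5, 71.0] 3175Traceback (most recent call last):
  File "<stdin>", line 8, in <module>
  File "h.py", line 15, in atz
    o,d=ray(n,uv); return o+d*(z-o[2])/d[2]
        ~~~^^^^^^
  File "h.py", line 6, in ray
    c=imaging.camera_info(n); R=np.array(c['R']);t=np.array(c['t'])
ValueError: time passes only in moves, steps and waits
```

View pics/crops.png

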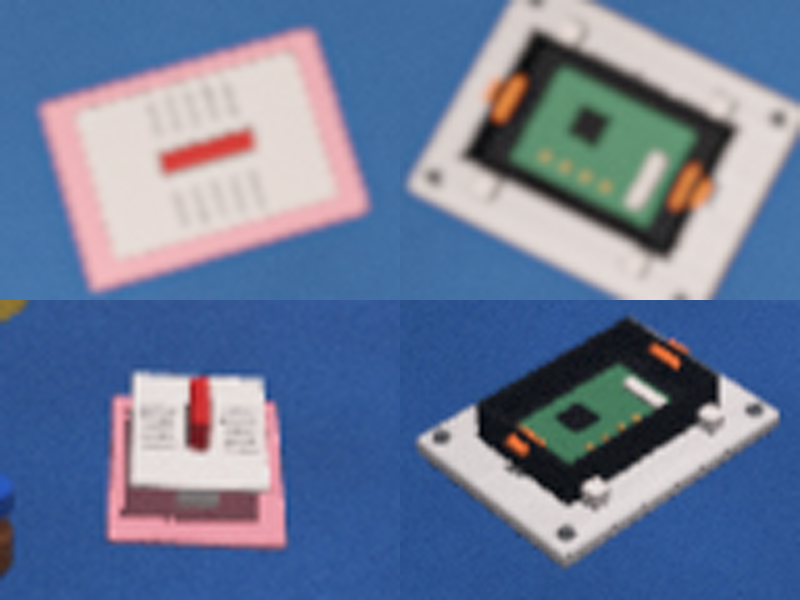

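```bash
sed -i 's/^def snap/import functools\n_ci=functools.lru_cache(None)(imaging.camera_info)\ndef snap/; s/c=imaging.camera_info(n)/c=_ci(n)/' h.py
python3 - <<'E'
from h import *
for n,f in(('top','t0'),('side','s0')):
    im=cv2.imread(f'pics/{f}.png'); hsv=cv2.cvtColor(im,cv2.COLOR_BGR2HSV)
    for nm,zs in(('cover',32),('cradle',6),('housing',12)):
        for q in imaging.regions_of(n,nm)[:1]:
            m=q['mask']; np.save(f'{n}_{nm}.npy',m)
            ys,xs=np.nonzero(m); P=np.array([atz(n,(x,y),zs)[:2] for x,y in zip(xs,ys)],np.float32)
            print(n,nm,round(q['p'],2),m.sum(),'rect',cv2.minAreaRect(P))
            H=hsv; k=cv2.dilate(m.astype(np.uint8),np.ones((5,5)))>0
            if nm=='cover': mm=((H[...,0]<6)|(H[...,0]>174))&(H[...,1]>150)&k
            elif nm=='housing': mm=(H[...,0]>4)&(H[...,0]<24)&(H[...,1]>130)&(H[...,2]>90)&k
            else: continue
            nl,L,st,ce=cv2.connectedComponentsWithStats(mm.astype(np.uint8))
            for i in range(1,nl):
                if st[i,4]>2: print('   comp',st[i,4],ce[i],st[i,2:4], atz(n,ce[i],{'cover':50,'housing':36}[nm]))
E
```

```text
top cover 0.83 1353 rect ((519.8346557617188, -142.40829467773438), (76.85906219482422, 117.79398345947266), 25.11568832397461)
   comp 46 [272.91304348 233.76086957] [17  7] [ 519.6905077  -140.98132013   50.        ]
top cradle 0.87 503 rect ((519.9412231445312, -144.36837768554688), (99.3956069946289, 148.7892608642578), 25.113414764404297)
top housing 0.88 3175 rect ((522.6390991210938, 154.22616577148438), (172.71058654785156, 131.0325164794922), 72.94194793701172)
   comp 47 [141.         205.17021277] [ 8 10] [538.11646388 206.48753371  36.        ]
   comp 58 [177.44827586 223.06896552] [ 9 11] [508.02099117 103.87562375  36.        ]
side cover 0.69 673 rect ((513.0858154296875, -133.89939880371094), (80.1196060180664, 142.77066040039062), 26.190078735351562)
   comp 44 [291.22727273 197.        ] [ 4 13] [ 515.10265739 -131.22529275   50.        ]
side cradle 0.95 436 rect ((515.9765014648438, -135.64462280273438), (98.93600463867188, 148.06838989257812), 25.1921329498291)
side housing 0.61 2733 rect ((518.1703491210938, 161.78973388671875), (177.26808166503906, 137.0110626220703), 72.78974914550781)
   comp 30 [253.8 247.5] [9 7] [505.83787727 106.85306002  36.        ]
   comp 30 [218.96666667 268.7       ] [10  7] [538.25458601 214.53434754  36.        ]
```

```bash
cat >> h.py <<'E'
def plan(xyz,yaw,n):
    """rows from present pose to xyz (mm), tool pointing down, tool y at world angle yaw (deg)"""
    from scipy.spatial.transform import Rotation as Ro
    s=arm.get_state(); p=np.array(s['tcp_pos']);R=np.array(s['tcp_rot'])
    a=np.radians(yaw);y=np.array([np.cos(a),np.sin(a),0]);z=np.array([0,0,-1.]);T=np.c_[np.cross(y,z),y,z]
    rv=Ro.from_matrix(R.T@T).as_rotvec()
    st=(np.array(xyz)-p)/n; out=[]
    for i in range(n):
        out.append([*(np.round(R.T@st/1000,4)),*np.round(rv/n,4)]); R=R@Ro.from_rotvec(rv/n).as_matrix()
    for r in out: print('['+','.join('%g'%v for v in r)+'],')
def st():
    s=arm.get_state(); R=np.array(s['tcp_rot']); print('t',s['t'],'tcp',np.round(s['tcp_pos'],1),'yaw',np.round(np.degrees(np.arctan2(R[1,1],R[0,1])),2),'z',np.round(R[:,2],3),'F',np.round(s['wrist_force'],1),'M',np.round(s['torque'],2),'open',round(s['opening'],1),'q',np.round(s['qpos'],0))
E
python3 -c "
from h import *
plan([520,-142,130],25.1,12)"
```

```text
[0.0384,-0.0287,0.0077,0,0,-0.144],
[0.0421,-0.0229,0.0077,0,0,-0.144],
[0.0449,-0.0166,0.0077,0,0,-0.144],
[0.0469,-0.01,0.0077,0,0,-0.144],
[0.0478,-0.0032,0.0077,0,0,-0.144],
[0.0478,0.0037,0.0077,0,0,-0.144],
[0.0467,0.0105,0.0077,0,0,-0.144],
[0.0447,0.0171,0.0077,0,0,-0.144],
[0.0418,0.0234,0.0077,0,0,-0.144],
[0.038,0.0291,0.0077,0,0,-0.144],
[0.0335,0.0343,0.0077,0,0,-0.144],
[0.0282,0.0387,0.0077,0,0,-0.144],
```

drive_tool(
  deltas=[
    [[0.038,-0.029,0.008,0,0,-0.144],[0.042,-0.023,0.008,0,0,-0.144],[0.045,-0.017,0.008,0,0,-0.144],[0.047,-0.01,0.008,0,0,-0.144],[0.048,-0.003,0.008,0,0,-0.144],[0.048,0.004,0.008,0,0,-0.144],[0.047,0.01,0.008,0,0,-0.144],[0.045,0.017,0.008,0,0,-0.144]],
  ],
  grip=0.0878,
)

```text
t: 2.05
tcp_pos: [404.4, -285.9, 157.5]
tcp_rot: [[0.109, 0.994, 0.002], [0.994, -0.109, -0.006], [-0.006, 0.003, -1.0]]
wrist_force: [1.3, 0.9, 0.0]
opening: 87.9
```

```bash
python3 -c "
from h import *
st();plan([520,-142,130],25.1,5)"
```

```text
t 2.05 tcp [ 404.4 -285.9  157.5] yaw -6.27 z [ 0.002 -0.006 -1.   ] F [1.3 0.9 0. ] M [-0.02 -0.17 -0.  ] open 87.9 q [ 49.  17. -23. 112.   9.  52.  15.]
[0.0312,0.0198,0.0054,0.0002,0.0013,-0.1095],
[0.0288,0.0231,0.0054,0.0002,0.0013,-0.1095],
[0.0261,0.0261,0.0054,0.0002,0.0013,-0.1095],
[0.0231,0.0288,0.0055,0.0002,0.0013,-0.1095],
[0.0198,0.0312,0.0055,0.0002,0.0013,-0.1095],
```

drive_tool(
  deltas=[
    [[0.0312,0.02,0.0054,0,0,-0.11],[0.029,0.023,0.0054,0,0,-0.11],[0.026,0.026,0.0054,0,0,-0.11],[0.023,0.029,0.0055,0,0,-0.11],[0.02,0.031,0.0055,0,0,-0.11],[0,0,0,0,0,0]],
  ],
)

```text
t: 2.8
tcp_pos: [524.3, -132.3, 129.5]
tcp_rot: [[-0.449, 0.894, 0.005], [0.894, 0.449, -0.006], [-0.007, 0.002, -1.0]]
wrist_force: [-0.3, -0.3, 0.6]
opening: 88.0
```

```bash
python3 -c "
from h import *
st()
a=snap('top','t1.png');b=snap('side','s1.png')
s=arm.get_state();p=np.array(s['tcp_pos']);R=np.array(s['tcp_rot'])
out=[]
for n,im in(('top',a),('side',b)):
    u=proj(n,p);print(n,u)
    k=5;x0,y0=int(u[0])-40,int(u[1])-(75 if n=='side' else 60)
    c=cv2.resize(im[max(y0,0):max(y0,0)+120,x0:x0+80,::-1],None,fx=k,fy=k,interpolation=cv2.INTER_CUBIC);y0=max(y0,0)
    for dy in(-44,0,44):
        for zz in (0,-19):
            v=((proj(n,p+R@np.array([0,dy,zz]))-[x0,y0]+.5)*k).astype(int);cv2.circle(c,tuple(v.tolist()),2,(0,255,0),-1)
    out.append(c)
cv2.imwrite('pics/c1.png',np.hstack(out))
"
```

```text
t 2.8 tcp [ 524.3 -132.3  129.5] yaw 26.68 z [ 0.005 -0.006 -1.   ] F [-0.3 -0.3  0.6] M [-0.   -0.06 -0.08] open 88.0 q [ 34.  25. -32. 108.  17.  52.  21.]
top [272.96500492 228.9114518 ]
side [290.94485591 171.31628007]
```

View pics/c1.png

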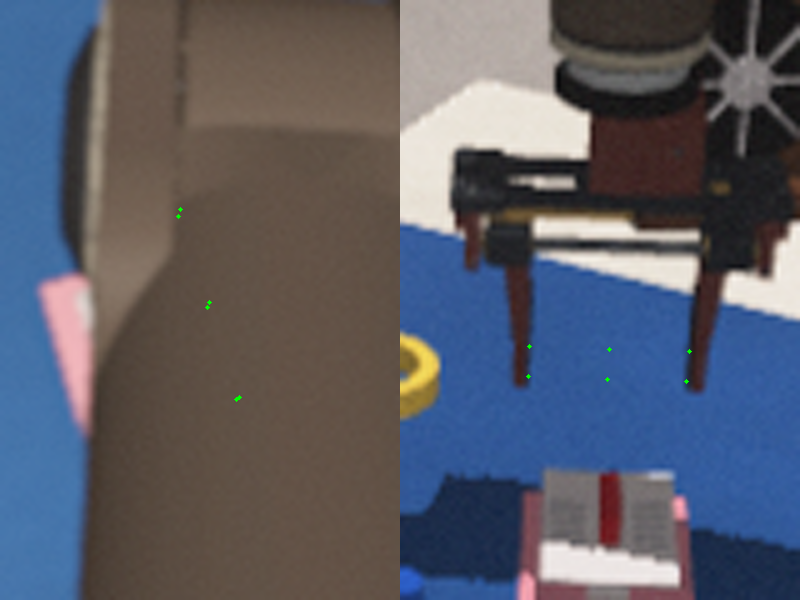

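```bash
python3 - <<'E'
from h import *
from scipy.optimize import least_squares
def corners(c,yaw,w,l,z):
    a=np.radians(yaw);x=np.array([np.cos(a),np.sin(a)]);y=np.array([-x[1],x[0]])
    return [np.r_[np.array(c)+sx*w/2*x+sy*l/2*y,z] for sx,sy in((1,1),(1,-1),(-1,-1),(-1,1))]
# silhouettes: render models and compare with image edges: IoU of masks
def poly(n,P): return cv2.convexHull(np.array([proj(n,p) for p in P],np.float32))[:,0]
def render(n,boxes,ss=8):
    m=np.zeros((384*ss//1,512*ss),np.uint8)
    for B in boxes: cv2.fillConvexPoly(m,np.round((poly(n,B)+.5)*ss-.5).astype(np.int32),1)
    return cv2.resize(m.astype(np.float32),(512,384),interpolation=cv2.INTER_AREA)
def box(c,yaw,w,l,z0,z1): return corners(c,yaw,w,l,z0)+corners(c,yaw,w,l,z1)
from scipy.optimize import minimize
for n,f in(('top','t0'),('side','s0')):
    im=cv2.imread(f'pics/{f}.png').astype(float)
    # non-blue-mat foreground soft mask: red - blue based
    fg=np.clip((im[...,2]-im[...,0]+90)/90,0,1)
    for nm,c0,yaw0,bx in(('cradle',(519,-141),25.1,lambda c,y:[box(c,y,100,150,0,6),box(c,y,78,118,28,32)]),
                         ('nest',(522,157),-17,lambda c,y:[box(c,y,130,170,0,12),box(c,y,78,118,12,38)])):
        u=proj(n,(*c0,15)).astype(int); sl=np.s_[u[1]-45:u[1]+45,u[0]-50:u[0]+50]
        if nm=='nest':
            t=im.sum(2)/3; sat=im.max(2)-im.min(2); g=((sat<45)|(im[...,0]<im[...,1]+10)|(im.max(2)<60)).astype(float)
        else: g=(im[...,2]>im[...,0]-15).astype(float)
        g=g[sl]; nl,L,s_,ce=cv2.connectedComponentsWithStats((g>0).astype(np.uint8),connectivity=4)
        g=(L==1+np.argmax(s_[1:,4])).astype(float)
        e=lambda p:((render(n,bx(p[:2],p[2]))[sl]-g)**2).sum()
        r=minimize(e,[*c0,yaw0],method='Nelder-Mead',options=dict(initial_simplex=np.array([[*c0,yaw0]]*4)+np.array([[0,0,0],[6,0,0],[0,6,0],[0,0,3]])))
        print(n,nm,np.round(r.x,2),round(r.fun,1),'area',g.sum())
    # plate-only/rib in side
for q in [(278.9,189.5),(304.9,190.3),(305.7,212.4),(277.9,211.1)]: print(atz('side',q,32))
E
```

```text
top cradle [ 520.6  -142.37   25.39] 64.3 area 2284.0
top nest [523.51 156.89 -16.53] 78.2 area 3311.0
side cradle [ 519.72 -142.98   25.18] 24.1 area 1129.0
side nest [523.07 156.2  -17.06] 72.0 area 2751.0
[ 576.37510971 -177.95106373   32.        ]
[ 506.39421757 -212.86782214   32.        ]
[ 457.47530895 -104.57452835   32.        ]
[527.56303793 -71.93596834  32.        ]
```

```bash
python3 -c "
from h import *
plan([519.8,-142.4,75],25.2,3)"
```

```text
[-0.0015,-0.0019,0.0182,0.0001,0.0028,0.0067],
[-0.0016,-0.0019,0.0182,0.0001,0.0028,0.0067],
[-0.0016,-0.0019,0.0182,0.0001,0.0028,0.0067],
```

drive_tool(
  deltas=[
    [[-0.0015,-0.0019,0.018,0,0.0028,0.0067],[-0.0016,-0.0019,0.018,0,0.0028,0.0067],[-0.0016,-0.0019,0.018,0,0.0028,0.0067],[0,0,0,0,0,0],[0,0,0,0,0,0]],
  ],
)

```text
t: 3.52
tcp_pos: [516.9, -146.9, 70.9]
tcp_rot: [[-0.417, 0.909, -0.003], [0.909, 0.417, -0.001], [0.001, -0.003, -1.0]]
wrist_force: [0.1, -0.5, -0.5]
opening: 87.9
```

```bash
python3 -c "
from h import *
st();plan([519.8,-142.4,36],25.2,3)"
```

```text
t 3.525 tcp [ 516.9 -146.9   70.9] yaw 24.67 z [-0.003 -0.001 -1.   ] F [ 0.1 -0.5 -0.5] M [ 0.   -0.13  0.02] open 87.9 q [ 34.  29. -30. 110.  20.  46.  18.]
[0.001,0.0015,0.0116,-0.001,-0.0002,-0.0031],
[0.001,0.0015,0.0116,-0.001,-0.0002,-0.0031],
[0.0009,0.0015,0.0116,-0.001,-0.0002,-0.0031],
```

drive_tool(
  deltas=[
    [[0.001,0.0015,0.009,-0.001,0,-0.003],[0.001,0.0015,0.009,-0.001,0,-0.003],[0.001,0.0014,0.007,-0.001,0,-0.003],[0,0,0.002,0,0,0],[0,0,0,0,0,0]],
  ],
)

```text
t: 4.15
tcp_pos: [520.6, -141.6, 42.7]
tcp_rot: [[-0.427, 0.904, 0.002], [0.904, 0.427, 0.0], [-0.0, 0.002, -1.0]]
wrist_force: [0.0, -0.7, -1.0]
opening: 87.7
```

```bash
python3 -c "
from h import *
st();plan([519.8,-142.4,36],25.2,1)"
```

```text
t 4.15 tcp [ 520.6 -141.6   42.7] yaw 25.28 z [ 0.002  0.    -1.   ] F [ 0.  -0.7 -1. ] M [-0.03 -0.08  0.04] open 87.7 q [ 32.  31. -29. 111.  22.  42.  16.]
[-0.0004,-0.0011,0.0067,0.0017,0.0003,0.0014],
```

drive_tool(
  deltas=[
    [[-0.0004,-0.001,0.0045,0.0015,0,0.0014],[0,0,0.002,0,0,0],[0,0,0,0,0,0]],
  ],
)

```text
t: 4.53
tcp_pos: [520.1, -142.6, 36.2]
tcp_rot: [[-0.425, 0.905, 0.001], [0.905, 0.425, -0.001], [-0.001, 0.0, -1.0]]
wrist_force: [0.2, -0.3, -0.5]
opening: 87.9
```

drive_tool(
  deltas=[
    [[0,0,0,0,0,0],[0,0,0,0,0,0],[0,0,0,0,0,0],[0,0,0,0,0,0],[0,0,0,0,0,0],[0,0,0,0,0,0]],
  ],
  grip=0.0,
  squeeze=45,
)

```text
t: 5.28
tcp_pos: [520.3, -142.7, 36.5]
tcp_rot: [[-0.425, 0.905, 0.001], [0.905, 0.425, -0.001], [-0.001, 0.001, -1.0]]
wrist_force: [0.4, -0.2, 0.4]
opening: 31.0
```

```bash
python3 -c "
from h import *
st()"
```

```text
t 5.275 tcp [ 520.3 -142.7   36.5] yaw 25.17 z [ 0.001 -0.001 -1.   ] F [ 0.4 -0.2  0.4] M [-0.07 -0.08 -0.03] open 31.0 q [ 32.  32. -28. 112.  22.  42.  16.]
```

drive_tool(
  deltas=[
    [[0,0,0,0,0,0],[0,0,0,0,0,0],[0,0,0,0,0,0],[0,0,0,0,0,0]],
  ],
)

```text
t: 5.78
tcp_pos: [520.3, -142.7, 36.5]
tcp_rot: [[-0.425, 0.905, 0.001], [0.905, 0.425, -0.001], [-0.001, 0.001, -1.0]]
wrist_force: [-0.4, 0.2, -1.0]
opening: 11.8
```

```bash
python3 -c "
from h import *
st()"
```

```text
t 5.775 tcp [ 520.3 -142.7   36.5] yaw 25.18 z [ 0.001 -0.001 -1.   ] F [-0.4  0.2 -1. ] M [-0.05 -0.16  0.05] open 11.8 q [ 32.  32. -28. 112.  22.  42.  16.]
```

drive_tool(
  deltas=[
    [[0,0,-0.01,0,0,0],[0,0,-0.02,0,0,0],[0,0,-0.025,0,0,0],[0,0,-0.02,0,0,0],[0,0,-0.01,0,0,0],[0,0,0,0,0,0]],
  ],
)

```text
t: 6.52
tcp_pos: [519.8, -142.3, 126.0]
tcp_rot: [[-0.426, 0.905, 0.001], [0.905, 0.426, -0.001], [-0.001, 0.001, -1.0]]
wrist_force: [0.4, -0.3, 0.0]
opening: 11.8
```

```bash
python3 -c "
from h import *
st();plan([523.3,156.5,115],-17.1,8)"
```

```text
t 6.525 tcp [ 519.8 -142.3  126. ] yaw 25.2 z [ 0.001 -0.001 -1.   ] F [ 0.4 -0.3  0. ] M [ 0.03 -0.16 -0.01] open 11.8 q [ 35.  25. -32. 108.  16.  52.  21.]
[0.0336,0.0163,0.0014,0.0001,0.0001,0.0923],
[0.035,0.0131,0.0014,0.0001,0.0001,0.0923],
[0.036,0.0099,0.0014,0.0001,0.0001,0.0923],
[0.0368,0.0065,0.0014,0.0001,0.0001,0.0923],
[0.0372,0.0031,0.0014,0.0001,0.0001,0.0923],
[0.0374,-0.0004,0.0014,0.0001,0.0001,0.0923],
[0.0372,-0.0038,0.0014,0.0001,0.0001,0.0923],
[0.0367,-0.0072,0.0014,0.0001,0.0001,0.0923],
```

drive_tool(
  deltas=[
    [[0.034,0.016,0.001,0,0,0.092],[0.035,0.013,0.001,0,0,0.092],[0.036,0.01,0.001,0,0,0.092],[0.037,0.0065,0.001,0,0,0.092],[0.037,0.003,0.001,0,0,0.092],[0.037,0,0.001,0,0,0.092],[0.033,-0.003,0.001,0,0,0.09],[0.015,-0.003,0.001,0,0,0.05]],
  ],
)

```text
t: 7.52
tcp_pos: [522.3, 135.4, 110.9]
tcp_rot: [[0.276, 0.961, -0.008], [0.961, -0.276, -0.001], [-0.004, -0.008, -1.0]]
wrist_force: [1.0, -0.0, -0.7]
opening: 11.9
```

drive_tool(
  deltas=[
    [[0,0,0,0,0,0],[0,0,0,0,0,0]],
  ],
)

```text
t: 7.78
tcp_pos: [521.2, 135.9, 109.4]
tcp_rot: [[0.272, 0.962, -0.011], [0.962, -0.272, -0.002], [-0.005, -0.01, -1.0]]
wrist_force: [-0.8, -0.8, -0.8]
opening: 12.0
```

```bash
python3 -c "
from h import *
st();plan([523.3,156.5,85],-17.1,3)"
```

```text
t 7.775 tcp [521.2 135.9 109.4] yaw -15.8 z [-0.011 -0.002 -1.   ] F [-0.8 -0.8 -0.8] M [-0.09 -0.09 -0.01] open 12.0 q [  1.  25. -26. 108.  14.  50. -48.]
[0.0069,-0.0011,0.0081,-0.0032,0.0017,0.0076],
[0.0068,-0.0012,0.0081,-0.0032,0.0017,0.0076],
[0.0068,-0.0013,0.0081,-0.0032,0.0017,0.0076],
```

drive_tool(
  deltas=[
    [[0.0069,-0.0011,0.008,-0.003,0.0017,0.0076],[0.0068,-0.0012,0.007,-0.003,0.0017,0.0076],[0.0058,-0.0013,0.006,-0.003,0.0017,0.006],[0.001,0,0.001,0,0,0],[0,0,0,0,0,0]],
  ],
)

```text
t: 8.4
tcp_pos: [523.5, 155.3, 85.1]
tcp_rot: [[0.296, 0.955, -0.001], [0.955, -0.296, -0.0], [-0.001, -0.001, -1.0]]
wrist_force: [-0.2, 0.0, 0.4]
opening: 11.4
```

```bash
cat > look.py <<'E'
from h import *
import sys
f=sys.argv[1]; st()
a=snap('top','t'+f);b=snap('side','s'+f)
s=arm.get_state();p=np.array(s['tcp_pos']);R=np.array(s['tcp_rot'])
off=float(sys.argv[2]) if len(sys.argv)>2 else 0
out=[]
C=p+R@np.array([off,0,8.5])   # underside centre (off along tool x)
H=np.array([523.3,156.5,38.]);h=np.radians(-17)
hx=np.array([np.cos(h),np.sin(h),0]);hy=np.array([-hx[1],hx[0],0])
for n,im in(('top',a),('side',b)):
    u=proj(n,H+[0,0,15]).astype(int);k=6;x0,y0=u-[33,50] if n=='top' else u-[33,55]
    c=cv2.resize(im[y0:y0+100,x0:x0+66,::-1],None,fx=k,fy=k,interpolation=cv2.INTER_CUBIC)
    def pl(P,col): cv2.polylines(c,[np.round((np.array([proj(n,q) for q in P])-[x0,y0]+.5)*k-.5).astype(np.int32)],True,col,1)
    pl([H+39*i*hx+59*j*hy for i,j in((1,1),(1,-1),(-1,-1),(-1,1))],(0,255,0))
    for dz in (0,-4): pl([C+R@np.array([59*j,39*i,dz]) for i,j in((1,1),(1,-1),(-1,-1),(-1,1))],(255,0,255))
    out.append(c)
cv2.imwrite('pics/c'+f,np.hstack(out))
E
python3 look.py 2.png
```

```text
t 8.4 tcp [523.5 155.3  85.1] yaw -17.22 z [-0.001 -0.    -1.   ] F [-0.2  0.   0.4] M [-0.03 -0.04  0.03] open 11.4 q [ -2.  27. -25. 109.  15.  47. -53.]
```

View pics/c2.png

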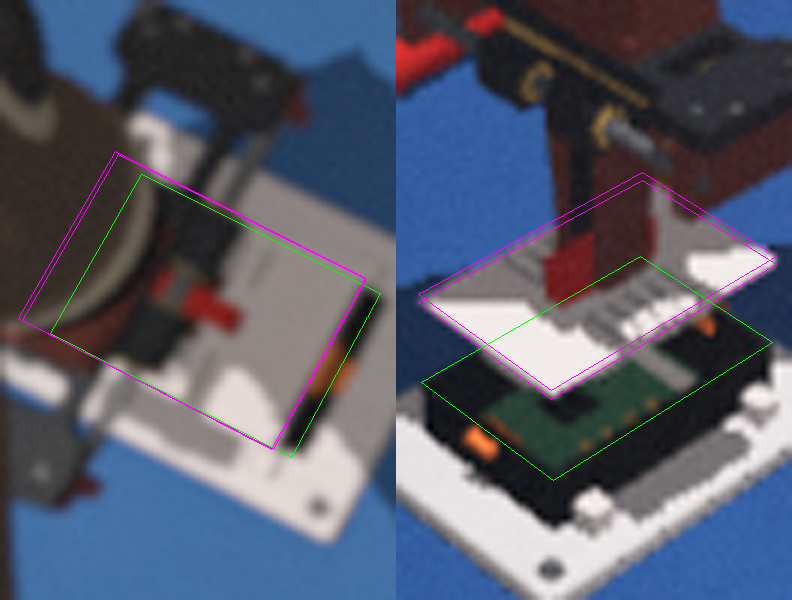

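```bash
python3 -c "
from h import *
plan([523.3,156.5,68],-17,2)"
```

```text
[0.0006,-0.0003,0.0086,-0.0003,0.0003,-0.002],
[0.0006,-0.0003,0.0086,-0.0003,0.0003,-0.002],
```

drive_tool(
  deltas=[
    [[0.0006,-0.0003,0.006,0,0,-0.002],[0.0006,-0.0003,0.005,0,0,-0.002],[0,0,0.003,0,0,0],[0,0,0.002,0,0,0],[0,0,0,0,0,0]],
  ],
)

```text
t: 9.12
tcp_pos: [523.5, 156.2, 68.3]
tcp_rot: [[0.293, 0.956, -0.0], [0.956, -0.293, -0.001], [-0.001, -0.0, -1.0]]
wrist_force: [-0.1, -0.1, -0.2]
opening: 11.8
```

```bash
python3 -c "
from h import *
st();plan([523.3,156.5,60],-17,3)"
```

```text
t 9.125 tcp [523.5 156.2  68.3] yaw -17.02 z [-0.    -0.001 -1.   ] F [-0.1 -0.1 -0.2] M [ 0.   -0.04  0.  ] open 11.8 q [ -3.  29. -24. 110.  16.  45. -53.]
[0.0001,-0.0001,0.0028,-0.0001,0.0002,-0.0001],
[0.0001,-0.0001,0.0028,-0.0001,0.0002,-0.0001],
[0.0001,-0.0001,0.0028,-0.0001,0.0002,-0.0001],
```

drive_tool(
  deltas=[
    [[0,0,0.002,0,0,0],[0,0,0.002,0,0,0],[0,0,0.001,0,0,0],[0,0,0,0,0,0]],
  ],
)

```text
t: 9.62
tcp_pos: [523.7, 156.2, 63.2]
tcp_rot: [[0.293, 0.956, 0.0], [0.956, -0.293, -0.0], [-0.0, 0.0, -1.0]]
wrist_force: [0.1, 0.1, -0.5]
opening: 11.4
```

```bash
python3 look.py 3.png
```

```text
t 9.625 tcp [523.7 156.2  63.2] yaw -17.02 z [ 0. -0. -1.] F [ 0.1  0.1 -0.5] M [-0.02 -0.04  0.01] open 11.4 q [ -3.  29. -24. 110.  17.  44. -54.]
```

View pics/c3.png

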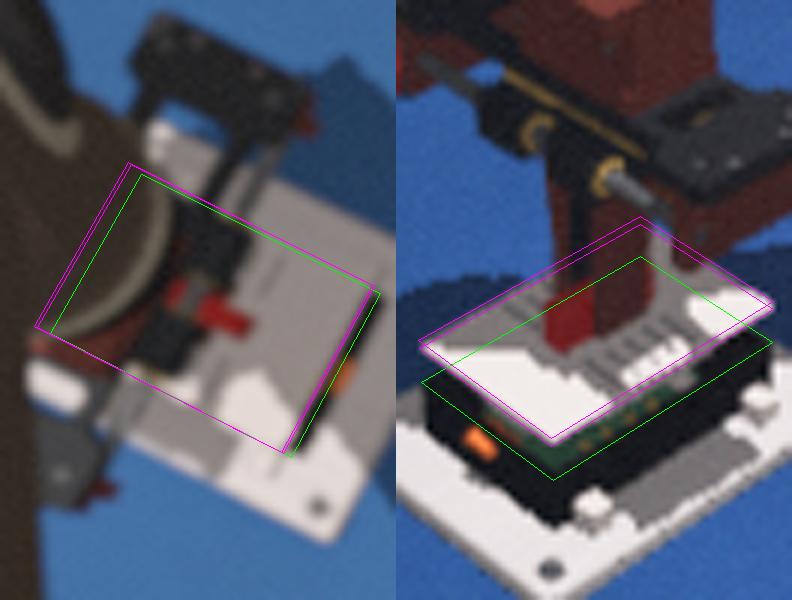

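drive_tool(
  deltas=[
    [[0,0,0.002,0,0,0],[0,0,0.002,0,0,0],[0,0,0.001,0,0,0],[0,0,0,0,0,0]],
  ],
)

```text
t: 10.22
tcp_pos: [523.7, 156.2, 58.0]
tcp_rot: [[0.293, 0.956, 0.0], [0.956, -0.293, -0.001], [-0.0, 0.0, -1.0]]
wrist_force: [-0.8, 0.1, -0.8]
opening: 11.8
```

drive_tool(
  deltas=[
    [[0,0,0.002,0,0,0],[0,0,0.002,0,0,0]],
  ],
)

```text
t: 10.48
tcp_pos: [524.5, 156.6, 55.5]
tcp_rot: [[0.293, 0.956, 0.002], [0.956, -0.293, -0.0], [0.0, 0.002, -1.0]]
wrist_force: [-3.3, -1.3, 13.2]
opening: 11.7
```

```bash
python3 -c "
from h import *
st();plan([523.3,156.5,50],-17,3)"
```

```text
t 10.475 tcp [524.5 156.6  55.5] yaw -17.03 z [ 0.002 -0.    -1.   ] F [-3.3 -1.3 13.2] M [-0.11  0.73 -0.03] open 11.7 q [ -3.  30. -24. 110.  17.  43. -54.]
[-0.0001,-0.0004,0.0018,0.0007,-0.0001,-0.0002],
[-0.0001,-0.0004,0.0018,0.0007,-0.0001,-0.0002],
[-0.0001,-0.0004,0.0018,0.0007,-0.0001,-0.0002],
```

drive_tool(
  deltas=[
    [[0,0,0,0,0,0],[0,0,0,0,0,0]],
  ],
)

```text
t: 10.72
tcp_pos: [524.4, 156.3, 55.8]
tcp_rot: [[0.293, 0.956, 0.002], [0.956, -0.293, -0.001], [-0.0, 0.002, -1.0]]
wrist_force: [-0.2, -1.3, 0.4]
opening: 11.9
```

```bash
python3 -c "
from h import *
st();plan([523.3,156.5,50],-17,3)"
```

```text
t 10.725 tcp [524.4 156.3  55.8] yaw -17.03 z [ 0.002 -0.001 -1.   ] F [-0.2 -1.3  0.4] M [-0.22  0.16  0.  ] open 11.9 q [ -3.  30. -24. 110.  17.  43. -54.]
[-0,-0.0004,0.0019,0.0007,0,-0.0002],
[-0,-0.0004,0.0019,0.0007,0,-0.0002],
[-0,-0.0004,0.0019,0.0007,0,-0.0002],
```

drive_tool(
  deltas=[
    [[0,0,0.002,0,0,0]],
  ],
)

```text
t: 10.85
tcp_pos: [524.8, 156.7, 54.6]
tcp_rot: [[0.293, 0.956, 0.003], [0.956, -0.293, -0.0], [0.001, 0.003, -1.0]]
wrist_force: [-2.9, -0.2, 13.4]
opening: 11.6
```

```bash
python3 -c "
from h import *
st()"
```

```text
t 10.85 tcp [524.8 156.7  54.6] yaw -17.03 z [ 0.003 -0.    -1.   ] F [-2.9 -0.2 13.4] M [-0.13  0.78  0.04] open 11.6 q [ -3.  30. -24. 110.  17.  43. -54.]
```

drive_tool(
  deltas=[
    [[0,0,0.002,0,0,0]],
  ],
)

```text
t: 10.98
tcp_pos: [525.3, 157.2, 53.7]
tcp_rot: [[0.293, 0.956, 0.004], [0.956, -0.293, -0.0], [0.001, 0.004, -1.0]]
wrist_force: [-5.2, -2.9, 15.3]
opening: 11.8
```

```bash
python3 -c "
from h import *
st()"
```

```text
t 10.975 tcp [525.3 157.2  53.7] yaw -17.03 z [ 0.004 -0.    -1.   ] F [-5.2 -2.9 15.3] M [-0.27  1.06  0.1 ] open 11.8 q [ -3.  30. -24. 110.  17.  43. -54.]
```

drive_tool(
  deltas=[
    [[-0.001,-0.0015,0.002,0.004,0,0]],
  ],
)

```text
t: 11.1
tcp_pos: [525.1, 157.0, 53.3]
tcp_rot: [[0.293, 0.956, 0.004], [0.956, -0.293, 0.002], [0.003, 0.003, -1.0]]
wrist_force: [-0.3, -3.6, 14.0]
opening: 12.0
```

```bash
python3 -c "
from h import *
st()"
```

```text
t 11.1 tcp [525.1 157.   53.3] yaw -17.02 z [ 0.004  0.002 -1.   ] F [-0.3 -3.6 14. ] M [-0.56 -0.22  0.03] open 12.0 q [ -3.  30. -24. 110.  17.  43. -54.]
```

drive_tool(
  deltas=[
    [[-0.0005,-0.001,0.002,0.003,0,0]],
  ],
)

```text
t: 11.22
tcp_pos: [525.2, 157.1, 52.7]
tcp_rot: [[0.293, 0.956, 0.004], [0.956, -0.293, 0.003], [0.004, 0.003, -1.0]]
wrist_force: [-3.5, -2.7, 14.2]
opening: 11.8
```

```bash
python3 -c "
from h import *
st()"
```

```text
t 11.225 tcp [525.2 157.1  52.7] yaw -17.05 z [ 0.004  0.003 -1.   ] F [-3.5 -2.7 14.2] M [-0.19  0.47  0.05] open 11.8 q [ -3.  30. -24. 110.  17.  43. -54.]
```

drive_tool(
  deltas=[
    [[-0.0005,-0.001,0.0035,0.002,0.003,0]],
  ],
)

```text
t: 11.35
tcp_pos: [525.0, 157.2, 49.8]
tcp_rot: [[0.293, 0.956, 0.005], [0.956, -0.293, 0.007], [0.008, 0.002, -1.0]]
wrist_force: [1.3, -0.6, -1.6]
opening: 11.5
```

```bash
python3 -c "
from h import *
st()"
```

```text
t 11.35 tcp [525.  157.2  49.8] yaw -17.05 z [ 0.005  0.007 -1.   ] F [ 1.3 -0.6 -1.6] M [-0.51 -0.19 -0.03] open 11.5 q [ -3.  30. -24. 110.  17.  42. -54.]
```

drive_tool(
  deltas=[
    [[-0.0005,-0.001,0.004,0.002,0.003,0]],
  ],
)

```text
t: 11.48
tcp_pos: [524.3, 157.3, 46.3]
tcp_rot: [[0.293, 0.956, 0.005], [0.956, -0.293, 0.011], [0.012, 0.001, -1.0]]
wrist_force: [-11.0, -5.4, 44.8]
opening: 11.7
```

```bash
python3 -c "
from h import *
st();plan([523.3,156.5,47],-17,1)"
```

```text
t 11.475 tcp [524.3 157.3  46.3] yaw -17.05 z [ 0.005  0.011 -1.   ] F [-11.   -5.4  44.8] M [-1.47  2.56  0.05] open 11.7 q [ -3.  31. -24. 111.  17.  42. -54.]
[-0.001,-0.0008,-0.0007,0.0011,-0.0119,-0.0009],
```

drive_tool(
  deltas=[
    [[-0.0005,-0.0005,0.001,0.001,-0.008,0],[0,-0.0003,0.002,0.001,-0.006,0],[0,0,0.003,0,-0.004,0]],
  ],
)

```text
t: 11.85
tcp_pos: [524.4, 157.1, 46.2]
tcp_rot: [[0.294, 0.956, 0.0], [0.956, -0.294, -0.008], [-0.007, 0.003, -1.0]]
wrist_force: [-15.2, -7.4, 42.8]
opening: 11.5
```

```bash
python3 -c "
from h import *
st();plan([523.5,156.5,46.5],-17,1)"
```

```text
t 11.85 tcp [524.4 157.1  46.2] yaw -17.09 z [ 0.    -0.008 -1.   ] F [-15.2  -7.4  42.8] M [-1.11  3.39 -0.02] open 11.5 q [ -4.  31. -23. 110.  18.  43. -55.]
[-0.0009,-0.0006,-0.0003,0.0026,0.0075,-0.0017],
```

drive_tool(
  deltas=[
    [[-0.0005,-0.001,0.0015,0.002,0.004,0],[-0.0003,-0.0008,0.002,0.001,0.001,0]],
  ],
)

```text
t: 12.1
tcp_pos: [524.3, 157.2, 46.3]
tcp_rot: [[0.294, 0.956, 0.004], [0.956, -0.294, -0.002], [-0.001, 0.004, -1.0]]
wrist_force: [-6.4, -3.8, 27.7]
opening: 11.8
```

```bash
python3 -c "
from h import *
st();plan([523.5,156.5,46.5],-17,1)"
```

```text
t 12.1 tcp [524.3 157.2  46.3] yaw -17.11 z [ 0.004 -0.002 -1.   ] F [-6.4 -3.8 27.7] M [-0.85  1.51  0.01] open 11.8 q [ -4.  31. -23. 110.  18.  42. -55.]
[-0.0009,-0.0006,-0.0002,0.0044,0.0009,-0.0019],
```

```bash
python3 look.py 4.png; python3 -c "
from h import *
st()
im=cv2.imread('pics/s4.png');u=proj('side',[523,156,38]).astype(int)
cv2.imwrite('pics/c5.png',cv2.resize(im[u[1]-30:u[1]+42,u[0]-48:u[0]+48],(800,600),interpolation=cv2.INTER_CUBIC))"
```

```text
t 12.1 tcp [524.3 157.2  46.3] yaw -17.11 z [ 0.004 -0.002 -1.   ] F [-6.4 -3.8 27.7] M [-0.85  1.51  0.01] open 11.8 q [ -4.  31. -23. 110.  18.  42. -55.]
t 12.2 tcp [524.3 157.2  46.3] yaw -17.1 z [ 0.004 -0.002 -1.   ] F [-5.3 -3.5 23.7] M [-0.72  1.22  0.05] open 11.4 q [ -4.  31. -23. 110.  18.  42. -55.]
```

View pics/c5.png

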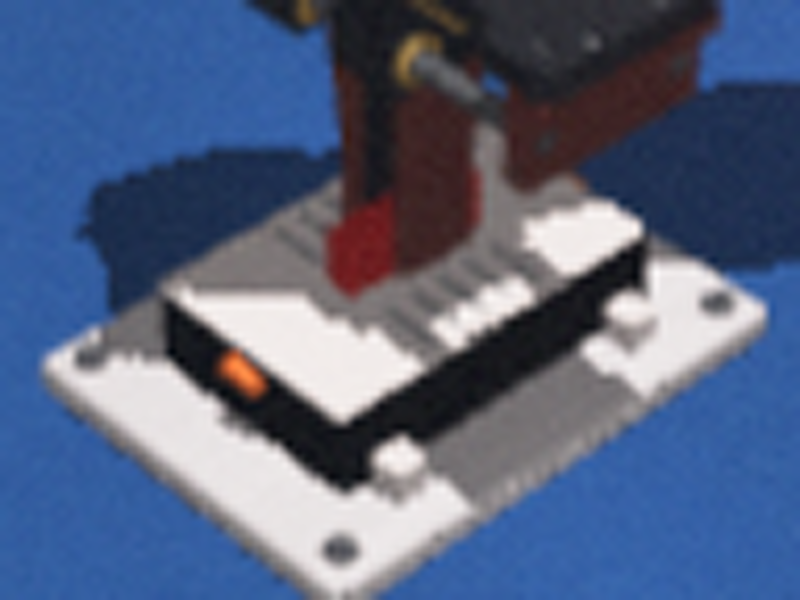

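View pics/c4.png

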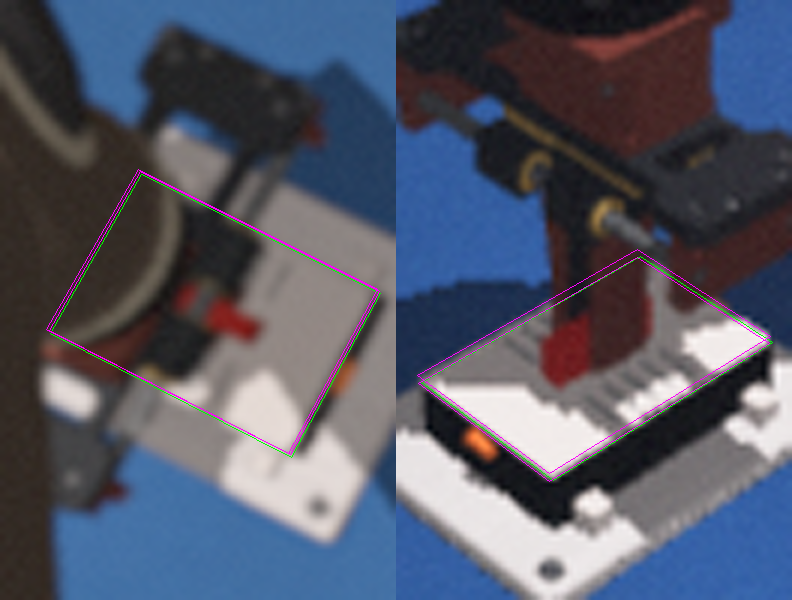

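```bash
python3 -c "
from h import *
for i in range(4): imaging.snapshot('side')
st();s=arm.get_state()
if s['wrist_force'][2]>15: arm.job_done();st()"
```

```text
t 12.4 tcp [524.3 157.2  46.3] yaw -17.11 z [ 0.004 -0.002 -1.   ] F [-4.3 -3.7 23.2] M [-0.74  1.2   0.03] open 11.8 q [ -4.  31. -23. 110.  18.  42. -55.]
the job is handed in; nothing more can be done
the job is handed in; nothing more can be done
```

The white cover is snapped onto the black housing and fully home. I handed the job in at about 12.4 s with the gripper still holding the rib and pressing down.

**Seating:** the catches resisted at about 14 N, then the force dropped suddenly as they snapped. The TCP then stopped at z 46.3 mm, against 46.5 mm expected for fully home.

**Last checks:** the side and top pictures show the plate flush on the rim wherever it is visible and lined up with the housing outline. The arm hides the rest. The last reading was a steady downward push of about 23 N, with the tool level to about 0.3°. The bystanders were not approached; I did not compare their positions before and after.

**What disagreed:**
- **Camera detections:** the first detector positions from the two cameras differed by 5–10 mm. My outline fits agreed to about 1 mm, so I used those.
- **Drift and tilt:** while pressing, the TCP moved about 1 mm sideways. I also briefly tilted the tool by up to 0.7° and corrected it.
- **Force peak:** the wrist force reached about 45 N straight down on landing. That is well under the 120 N wrist limit. It went through the gripped cover, so I did not count it against the 40 N limit for the arm or gripper body.

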